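# Unhook two hanging hooks and put each in its own tub

### The job

After washing, two steel cheese-hanging hooks lie on the counter caught in one another. Twist them apart down at the counter, without hauling one up while the other still hangs on it, then put the twisted hook in the square deep tub and the flat S-hook in the long shallow pan, each wholly inside and the S-hook lying flat. Leave the yoghurt jar, the small cheese and the paper cup where they stand.

Things in the scene. Friction and masses are not known exactly. Their poses are not given: they have to be found in the camera images.
- twisted_hook: Twisted hook, 0.2 kg, 10 mm round steel bar, 108 x 66 x 80 mm, stands by itself. Origin on the counter under its upright; x along its shank, z up. The upright (x=0) rises from shank to top arm, which points along +x to x=45. The shank lies along +x to x=75 mm, then a flat half circle (radius 28, centre x=75, y=-28) turns back to a tip at x=50, y=-56. Mass centre x=39, y=-14.
- twisted_grip (a point): On the centre line of the twisted hook's top arm, x=25, y=0, z=75 mm of the hook; axes as the hook's. The arm is a free level bar 10 mm thick, to pinch from above across y.
- twisted_foot (a point): Foot of the twisted hook's upright (x=0, y=0, z=5 mm of it). At the start it stands inside the S-hook's near crook and the shank runs out under that crook's short leg. Turned about this upright 50 to 85 degrees counter-clockwise (from above), its x axis points out of the crook's mouth, between -40 and 0 degrees from the S-hook's x axis (-20 is best): then it lifts straight out.
- twisted_end (a point): Point at the twisted hook's far flat crook, x=100, y=-28, z=5 mm of the hook (on no bar; the bar's outer edge is 8 mm farther along x).
- s_hook: Flat S-hook, 0.22 kg, 10 mm round steel bar, all in one plane, 166 x 122 mm. Origin at the centre of its near crook, at mid-thickness (5 mm up when flat); x along its shank. Near crook: half circle, radius 28, bulging to -x; short leg along y=-28 to x=25; shank along y=28 from x=0 to 100; mouth to +x. Far crook: half circle about x=100, y=56, bulging to +x; tip along y=84 back to x=75 (mm).
- s_grip (a point): Middle of the S-hook's straight shank (x=50, y=28, z=0 mm of it), its mass centre; axes as the S-hook's. A free bar to pinch from above across y. At the start the S-hook is tilted about 5 degrees, its short leg resting on the twisted hook's shank; freed, it drops flat.
- s_near (a point): Centre of the S-hook's near crook (its origin).
- s_far (a point): Centre of the S-hook's far crook, x=100, y=56, z=0 mm of the S-hook.
- long_pan: Long shallow pan, white plastic, open on top, 240 (own x) x 180 (own y) x 50 mm high, walls and floor 5 mm; fixed. Origin at the centre of its underside on the counter. For the S-hook.
- square_tub: Square deep tub, white plastic, open on top, 190 x 190 x 85 mm high, walls and floor 5 mm; fixed. Origin at the centre of its underside on the counter. For the twisted hook.
- yoghurt_jar: White yoghurt jar, 60 mm across, 85 mm high; bystander. Origin under its centre.
- small_cheese: Small round cheese, 84 mm across, 45 mm high; bystander. Origin under its centre.
- paper_cup: Brown lidded paper cup, 86 mm across, 85 mm high; bystander. Origin under its centre.
Not all that is in view belongs to the job. Of the things like the twisted_hook, leave any that is purple or red; of the rest the larger one is meant.

How it is judged:
On the way:
1. the two hooks are apart: the upright of the twisted hook is more than 120 mm from the centre of the S-hook's near crook (distance between twisted_foot and s_near above 0.12 m), for 0.2 s.
At the end, for the whole second after the job is handed in: The twisted hook is in the square tub (its top arm, foot and far crook within the walls and no higher than 95 mm above the tub's underside) and the S-hook lies in the long pan (its shank and both crooks within the walls, no higher than 35 mm above the pan's underside), both at rest (x of twisted_grip in the frame of square_tub between -0.09 and 0.09 m and y of twisted_grip in the frame of square_tub between -0.09 and 0.09 m and z of each of twisted_grip, twisted_foot, twisted_end in the frame of square_tub below 0.095 m and x of twisted_foot in the frame of square_tub between -0.09 and 0.09 m and y of twisted_foot in the frame of square_tub between -0.09 and 0.09 m and x of twisted_end in the frame of square_tub between -0.09 and 0.09 m and y of twisted_end in the frame of square_tub between -0.09 and 0.09 m and x of s_grip in the frame of long_pan between -0.115 and 0.115 m and y of s_grip in the frame of long_pan between -0.085 and 0.085 m and z of each of s_grip, s_near, s_far in the frame of long_pan below 0.035 m and x of s_near in the frame of long_pan between -0.115 and 0.115 m and y of s_near in the frame of long_pan between -0.085 and 0.085 m and x of s_far in the frame of long_pan between -0.115 and 0.115 m and y of s_far in the frame of long_pan between -0.085 and 0.085 m and linear speed of each of twisted_hook, s_hook below 0.03 m/s); the robot touches nothing.
It fails at once if the hooks are hauled up together: S-hook middle and twisted hook foot both over 60 mm up and within 60 mm of being hooked (height (world z) of each of s_grip, twisted_foot above 0.06 m and distance between twisted_foot and s_near below 0.06 m).
It fails at once if the jar, small cheese or cup is moved by more than 40 mm or knocked over (distance of any of yoghurt_jar, small_cheese, paper_cup from where it was at the start of the episode above 0.04 m or angle between any of yoghurt_jar, small_cheese, paper_cup's own z axis and vertical above 0.6 rad).
It also fails if it takes over 62 s, if anything falls off the work surface, if the arm or the gripper's body presses on something with over 40 N, if the wrist force passes 120 N, or if a joint passes its speed limit or range.

### The arm

A 6-joint arm with a two-finger parallel gripper is mounted at the origin on the work surface. World frame = base frame: x ahead of the robot, y to its left, z up, the work surface at z = 0. Lengths are in m, angles in rad, forces in N, time in s.
With the tool pointing down it reaches from about 0.25 to 0.725 m from the base axis. Payload 4 kg.
Tool frame: the origin (TCP) lies midway between the tips of the shut fingers; the grasp point (between the pads) lies 19 mm behind it; x points along the fingers, y is the direction in which the jaws open and shut, and the axes are right-handed (so a half turn about x gives the same grasp; the last joint's range is limited). The gripper opens to 85 mm and grips with 20 to 120 N. Pads are 22 mm wide; open, the fingers measure 114 mm over their backs; the gripper's body (76 mm by 85 mm) begins 54 mm behind the grasp point. The pads swing forward as they close: fully open they stand 13 mm farther back than shut.
Start: joints at [1.248, 0.241, 0.005, 1.335, 0, 1.571], TCP at [0.159, 0.474, 0.231] pointing down, gripper open.
Joint ranges: [-2.72, 2.72], [-1.05, 1.87], [-1.09, 1.28], [-1.99, 2.15], [-1.42, 1.44], [-3.14, 3.14]. Speed limits (rad/s): [2.79, 2.79, 3.14, 3.14, 3.14, 3.14].

### API

Orientations are given as a unit quaternion [x, y, z, w].
In Python, from workcell import * gives the robot as it stands.
- The arm moves only by the tool play_rows, never from a script. Its argument "plan" is a list of rows, each a list of 7 numbers: the shift along the tool's x, y, z in mm, then the turn, a rotation vector about the tool's x, y, z in rad, then the closure, from -1 (fully open) to 1 (shut). In form: [[x, y, z, rx, ry, rz, grip], ...]. A call has 1 to 20 rows; each row shifts and turns the commanded pose from where the row before left it, along the tool's axes as they then stand; what a row does not reach is not made up. A row lasts 1/12 s, in which the tool goes at most 41.7 mm and 7.16 degrees, less where a joint would pass 70% of its speed; a pose out of reach is approached as far as the arm can. A call with a gripper value outside its range is refused whole. The fingers move at their own pace and stop on an object; the grip force is fixed at half the most. Time passes only in rows, so rows that do not move let the fingers close. It gives the time, the measured TCP pose, the force and the opening at its end, in the units of the state.
- get_obs(): the state, without advancing time (a new reading comes with each control period).
- camera(name): name is "scene" or "top" or "wrist"; returns a dict with "frame" (384x512x3 uint8, red, green, blue), "depth" (384x512 float32, m along the optical axis (not along the pixel's ray), 0 where there is no reading), "fx", "fy", "cx", "cy" (pixels), "camera_from_world" (4x4, takes a point from world to camera coordinates). Camera axes: x right, y up, looking along -z (the intrinsics and any distortion apply to the point x, -y, -z); pixel columns grow to the right and rows downward; lengths in m; the calibration is good to about 2 mm. A picture is of the moment at which its call begins.
- job_done(): hands the job in, once; it reports no verdict.
Trained networks look in a picture, given as the dict that the camera call returned (one of the last four; its "shot" number tells which), for a name from the list of things; names that differ only in an ending like _2 or _b are one class to them, and where a whole thing is asked for, a point or a joint stands for the part that bears it (a point fixed in the world has none). Each returns a list of dicts, best first, with "confidence" (0 to 1); they miss things now and then, are a little off and sometimes report something else, mostly with a low value. They report only what shows in the picture. A call takes as long as a camera call. They do not tell look-alikes from the thing itself.
- search_frame(thing, picture): "centre" ([x, y, z] in m, in world coordinates, good to about 4 mm: the middle of the surface that is visible of it).
- pinpoint(thing, picture): "centre" ([x, y, z] in m, in world coordinates, good to about 4 mm: a listed point, or the origin of a listed thing).
The state is a dict: "clock": time; "joint_pos": joint angles; "joint_vel": joint speeds; "tau": joint torques, N m; "eef_pos": TCP position; "tool_rot": TCP orientation; "ft_force": force on the tool from outside, world axes, zero at the start; "ft_torque": the same for the moment, N m; "grip_width": finger opening in m.
Only numpy, scipy, OpenCV 4.12 (cv2) and the standard library are available. Lean on these libraries where they do the work, as an engineer would, in place of code of your own. Each camera call takes 0.05 s, during which the arm holds its last target. There are 200 camera calls.

## Working session

There is one attempt and no reset: what is moved stays moved. The work goes in short steps, Python scripts to look and compute and a tool call to move; the robot and the scene stay as the last step left them, time stands still between calls to the robot, and variables do not carry over. Pictures are saved under pics/ and viewed, about 8 in all and at most 12, crops included, and the job is handed in when it is done.

Besides the shell and the picture viewer there is one more tool, called as name(argument=value, ...), one argument or row to a line, values as JSON. play_rows: Moves the arm, as the interface text tells. Its arguments: {"type":"object","properties":{"plan":{"type":"array","items":{"type":"array","items":{"type":"number"}}}},"required":["plan"]}

```bash
mkdir -p pics; cat > h.py <<'E'
from workcell import *
import numpy as np, cv2
from scipy.spatial.transform import Rotation as R
def save(p,name,box=None,scale=1):
    f=p["frame"][:,:,::-1]
    if box: f=f[box[1]:box[3],box[0]:box[2]]
    cv2.imwrite("pics/"+name,cv2.resize(f,None,fx=scale,fy=scale,interpolation=cv2.INTER_CUBIC))
def pix(p,w):
    c=p["camera_from_world"]@np.r_[w,1]
    return (p["cx"]+p["fx"]*c[0]/-c[2], p["cy"]+p["fy"]*(-c[1])/-c[2])
def unproj(p,u,v,z=None):
    T=np.linalg.inv(p["camera_from_world"]); d=np.array([(u-p["cx"])/p["fx"],-(v-p["cy"])/p["fy"],-1])
    o=T[:3,3]; r=T[:3,:3]@d
    s=p["depth"][int(v),int(u)] if z is None else (z-o[2])/r[2]
    return o+s*r
E
python3 - <<'E'
from h import *
o=get_obs(); print(o["eef_pos"],o["tool_rot"],o["clock"])
p=camera("top"); save(p,"top.png",scale=1.5)
for t in "twisted_hook s_hook long_pan square_tub yoghurt_jar small_cheese paper_cup twisted_grip twisted_foot twisted_end s_grip s_near s_far".split():
    for d in pinpoint(t,p)[:3]: print(t,np.round(d["centre"],3),round(d["confidence"],2),np.round(pix(p,d["centre"])))
E
```

```text
[0.15838089 0.47356308 0.23039662] [ 0.1128745   0.69805354 -0.11437196  0.69778196] 0.0
twisted_hook [ 0.505 -0.205  0.003] 0.74 [322. 211.]
twisted_hook [ 0.46   0.212 -0.001] 0.7 [171. 232.]
twisted_hook [ 0.343 -0.155  0.   ] 0.67 [306. 271.]
s_hook [0.46  0.051 0.017] 0.56 [229. 230.]
long_pan [ 0.448 -0.347 -0.002] 0.82 [373. 231.]
long_pan [0.33  0.189 0.006] 0.44 [179. 280.]
square_tub [0.517 0.366 0.001] 0.8 [115. 213.]
yoghurt_jar [0.33  0.189 0.005] 0.7 [179. 280.]
small_cheese [ 0.699 -0.23   0.   ] 0.61 [327. 143.]
paper_cup [0.738 0.24  0.002] 0.74 [160. 134.]
twisted_grip [0.44  0.034 0.074] 0.73 [235. 237.]
twisted_grip [ 0.492 -0.184  0.078] 0.63 [319. 214.]
twisted_grip [ 0.339 -0.138  0.055] 0.57 [303. 274.]
twisted_foot [ 0.505 -0.204  0.   ] 0.77 [321. 211.]
twisted_foot [0.457 0.208 0.001] 0.64 [172. 233.]
twisted_foot [0.461 0.05  0.008] 0.51 [230. 230.]
twisted_end [ 0.484 -0.105  0.003] 0.75 [286. 220.]
twisted_end [ 0.338 -0.082  0.006] 0.57 [280. 274.]
twisted_end [0.509 0.156 0.006] 0.54 [191. 213.]
s_grip [0.512 0.024 0.006] 0.82 [239. 211.]
s_near [0.459 0.05  0.012] 0.63 [230. 231.]
s_far [ 0.56  -0.002  0.003] 0.76 [248. 194.]
```

View pics/top.png

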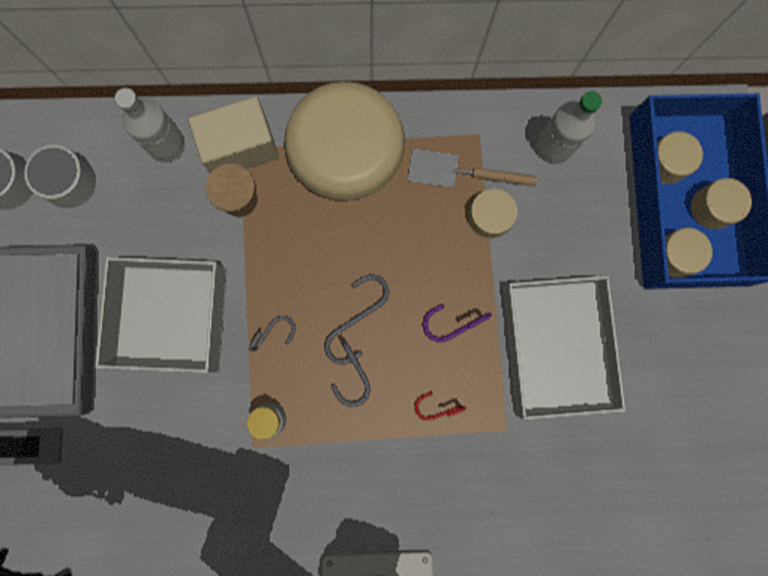

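Tangled pair: at about (350,345) in the 1.5x picture. Lookalikes of the twisted hook are the purple one (455,322), the red one (440,405) and a small grey one (272,332). The larger grey one caught in the S-hook at (350,375) is the one I want. Next I work out the move above it.

```bash
cat >> h.py <<'E'
def go(pos,jaw_deg):
    "shift in current tool axes (mm) to pos, and turn about tool x to bring tool y to jaw_deg (both mod-180 choices)"
    o=get_obs(); Q=R.from_quat(o["tool_rot"]); M=Q.as_matrix()
    sh=M.T@(np.array(pos)-o["eef_pos"])*1000
    y=np.degrees(np.arctan2(M[1,1],M[0,1])); 
    d=-(jaw_deg-y); d=(d+90)%180-90
    q=o["joint_pos"]
    print("pos",np.round(o["eef_pos"],4),"jaw",round(y,1),"tilt",np.round(M[:,0],3),"q",np.round(q,2),"F",np.round(o["ft_force"],1),"w",round(o["grip_width"],4),"t",round(o["clock"],2))
    print("shift tool mm",np.round(sh,1),"turn about tool x rad",round(np.radians(d),3),"or",round(np.radians(d-180*np.sign(d)),3))
E
python3 - <<'E'
from h import *
go([0.42,0.03,0.26],-143+90)
p=camera("top"); save(p,"crop.png",(200,170,300,290),5)
E
```

```text
pos [0.1586 0.4742 0.2313] jaw 71.5 tilt [ 0. -0. -1.] q [ 1.25  0.24  0.    1.34 -0.    1.57] F [-0.   0.8  0.1] w 0.0855 t 0.7
shift tool mm [ -28.7 -338.3  388.8] turn about tool x rad -0.969 or 2.173
```

View pics/crop.png

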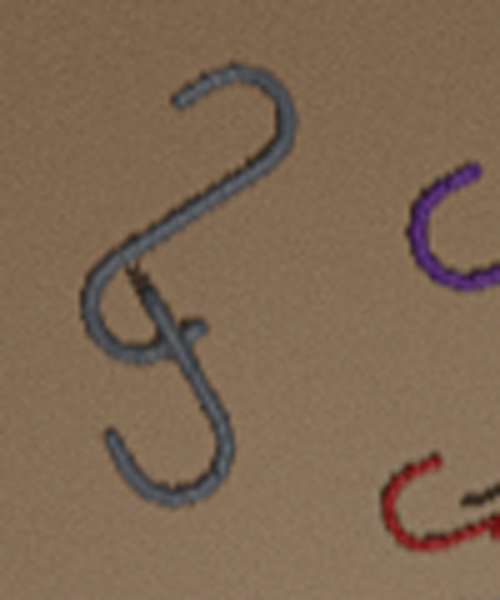

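The crop shows the grey larger twisted hook in the S-hook's near crook, with its upright at about (135,270) and its arm running down to the right. That confirms the choice.

play_rows(
  plan=[
    [-2,-22.6,25.9,0,0,0,-1],
    [-2,-22.6,25.9,0,0,0,-1],
    [-2,-22.6,25.9,0,0,0,-1],
    [-2,-22.6,25.9,0,0,0,-1],
    [-2,-22.6,25.9,0,0,0,-1],
    [-2,-22.6,25.9,0,0,0,-1],
    [-2,-22.6,25.9,0,0,0,-1],
    [-2,-22.6,25.9,0,0,0,-1],
    [-2,-22.6,25.9,0,0,0,-1],
    [-2,-22.6,25.9,0,0,0,-1],
    [-2,-22.6,25.9,0,0,0,-1],
    [-2,-22.6,25.9,0,0,0,-1],
    [-2,-22.6,25.9,0,0,0,-1],
    [-2,-22.6,25.9,0,0,0,-1],
    [-2,-22.6,25.9,0,0,0,-1],
  ],
)

```text
clock: 2.0
eef_pos: [0.4201, 0.0277, 0.2617]
tool_rot: [0.114, 0.698, -0.114, 0.698]
ft_force: [1.1, 0.5, -0.0]
grip_width: 0.0855
```

play_rows(
  plan=[
    [0,0,0,0.12,0,0,-1],
    [0,0,0,0.12,0,0,-1],
    [0,0,0,0.12,0,0,-1],
    [0,0,0,0.12,0,0,-1],
    [0,0,0,0.12,0,0,-1],
    [0,0,0,0.12,0,0,-1],
    [0,0,0,0.12,0,0,-1],
    [0,0,0,0.12,0,0,-1],
    [0,0,0,0.12,0,0,-1],
    [0,0,0,0.12,0,0,-1],
    [0,0,0,0.12,0,0,-1],
    [0,0,0,0.12,0,0,-1],
    [0,0,0,0.12,0,0,-1],
    [0,0,0,0.12,0,0,-1],
    [0,0,0,0.12,0,0,-1],
    [0,0,0,0.12,0,0,-1],
    [0,0,0,0.12,0,0,-1],
    [0,0,0,0.12,0,0,-1],
  ],
)

```text
clock: 3.5
eef_pos: [0.4195, 0.0294, 0.2614]
tool_rot: [0.67, 0.227, -0.67, 0.227]
ft_force: [-0.6, 0.5, -0.4]
grip_width: 0.0851
```

```bash
python3 - <<'E'
from h import *
go([0.44,0.034,0.056],-53)
p=camera("wrist"); save(p,"w1.png",scale=1.5)
for t in "twisted_grip twisted_foot twisted_end s_grip s_near s_far".split():
    for d in pinpoint(t,p)[:2]: print(t,np.round(d["centre"],3),round(d["confidence"],2),np.round(pix(p,d["centre"])))
E
```

```text
pos [0.4195 0.0294 0.2614] jaw -52.6 tilt [ 0.  0. -1.] q [ 0.07  0.07 -0.12  1.38  0.    2.56] F [-0.6  0.5 -0.4] w 0.0851 t 3.5
shift tool mm [205.4   8.8 -19. ] turn about tool x rad 0.007 or -3.135
twisted_grip [0.438 0.033 0.072] 0.95 [262. 154.]
twisted_grip [ 0.493 -0.184  0.072] 0.78 [428. 225.]
twisted_foot [0.464 0.048 0.005] 0.86 [264. 123.]
twisted_foot [ 0.346 -0.154  0.005] 0.85 [320. 266.]
twisted_end [0.513 0.155 0.   ] 0.98 [220.  37.]
twisted_end [ 0.341 -0.082 -0.002] 0.94 [282. 241.]
s_grip [0.512 0.029 0.012] 0.74 [299. 102.]
s_near [0.459 0.05  0.013] 0.95 [261. 126.]
```

View pics/w1.png

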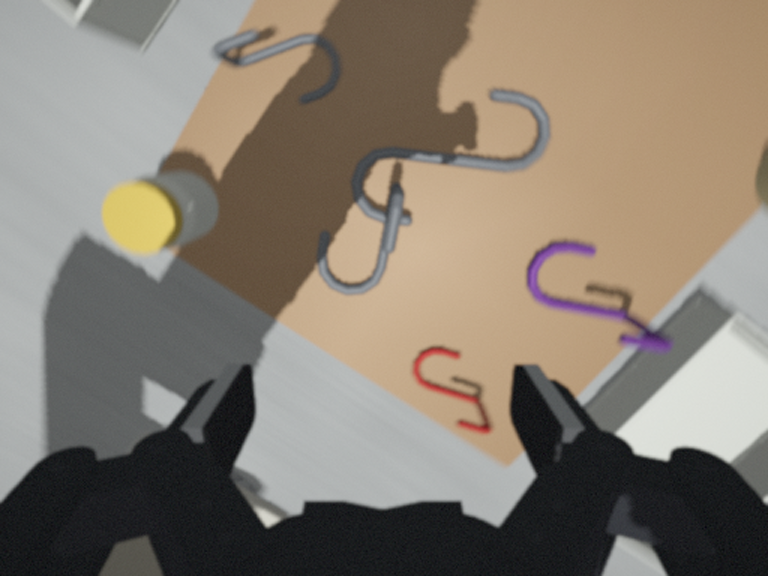

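The wrist view shows the top arm running from (398,188) to (388,248), the S-hook around it, and the purple and red hooks to the right. I unproject the arm's ends at z = 75 mm.

```bash
python3 - <<'E'
from h import *
p=camera("wrist")
a=unproj(p,398/1.5,186/1.5,.075);b=unproj(p,388.5/1.5,249/1.5,.075); d=b-a
yaw=np.degrees(np.arctan2(d[1],d[0])); print(a,b,yaw,np.linalg.norm(d))
g=b-d/np.linalg.norm(d)*.020
print(g); g=(g+[.438,.033,.075])/2; g[2]=.054
go(g,yaw+90)
E
```

```text
[0.46672671 0.05156892 0.075     ] [0.4253655 0.0280244 0.075    ] -150.34967076970491 0.047593010098577054
[0.44274671 0.03791851 0.075     ]
pos [0.4195 0.0294 0.2613] jaw -52.2 tilt [ 0. -0. -1.] q [ 0.07  0.07 -0.12  1.38 -0.    2.55] F [ 0.2 -0.1  0.6] w 0.0858 t 3.9
shift tool mm [207.3   8.  -20.2] turn about tool x rad 0.142 or -2.999
```

play_rows(
  plan=[
    [0,4,-10,0,0,0,-1],
    [0,4,-10,0,0,0,-1],
    [0,0,0,0.07,0,0,-1],
    [0,0,0,0.07,0,0,-1],
    [35,0,0,0,0,0,-1],
    [35,0,0,0,0,0,-1],
    [35,0,0,0,0,0,-1],
    [35,0,0,0,0,0,-1],
    [27,0,0,0,0,0,-1],
    [20,0,0,0,0,0,-1],
    [20,0,0,0,0,0,-1],
    [0,0,0,0,0,0,-1],
  ],
)

```text
clock: 4.9
eef_pos: [0.438, 0.0354, 0.0505]
tool_rot: [-0.681, -0.182, 0.686, -0.181]
ft_force: [-0.4, -0.2, -0.5]
grip_width: 0.0854
```

play_rows(
  plan=[
    [0,0,0,0,0,0,1],
    [0,0,0,0,0,0,1],
    [0,0,0,0,0,0,1],
    [0,0,0,0,0,0,1],
    [0,0,0,0,0,0,1],
    [0,0,0,0,0,0,1],
    [0,0,0,0,0,0,1],
    [0,0,0,0,0,0,1],
    [0,0,0,0,0,0,1],
    [0,0,0,0,0,0,1],
    [0,0,0,0,0,0,1],
    [0,0,0,0,0,0,1],
  ],
)

```text
clock: 5.9
eef_pos: [0.4409, 0.0355, 0.0551]
tool_rot: [0.684, 0.181, -0.683, 0.181]
ft_force: [-1.6, 0.3, 6.5]
grip_width: 0.0077
```

```bash
python3 - <<'E'
from h import *
go([0.44,0.034,0.056],-60)
p=camera("wrist"); save(p,"w2.png",scale=1.5)
for t in "twisted_grip twisted_foot s_grip s_near s_far".split():
    for d in pinpoint(t,p)[:1]: print(t,np.round(d["centre"],3),round(d["confidence"],2),np.round(pix(p,d["centre"])))
p=camera("top")
for t in "s_grip s_near s_far".split():
    for d in pinpoint(t,p)[:1]: print(t,np.round(d["centre"],3),round(d["confidence"],2),np.round(pix(p,d["centre"])))
E
```

```text
pos [0.4409 0.0355 0.0551] jaw -60.3 tilt [ 0.002  0.    -1.   ] q [ 0.08  0.29 -0.43  0.85  0.    2.7 ] F [-1.6  0.3  6.5] w 0.0077 t 5.9
shift tool mm [-0.9  0.9  1.5] turn about tool x rad -0.005 or 3.137
twisted_grip [0.439 0.031 0.072] 0.8 [262. 272.]
twisted_foot [0.462 0.052 0.004] 0.96 [250. 177.]
s_grip [0.51  0.026 0.014] 0.83 [324. 136.]
s_near [ 0.562 -0.002  0.003] 0.21 [248. 193.]
s_far [0.561 0.001 0.005] 0.48 [247. 193.]
```

View pics/w2.png

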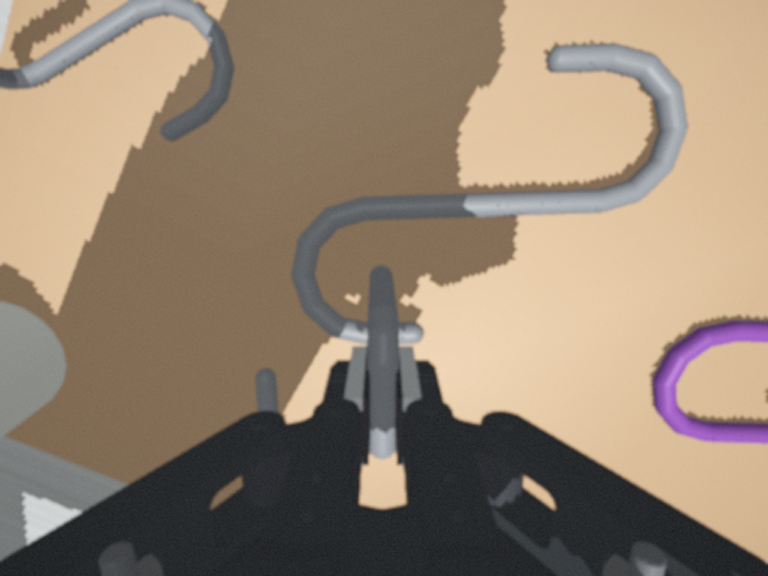

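Gripped (about 8 mm opening); the picture shows the arm held at (380,400) and the S-hook's mouth to the right. I turn it counter-clockwise about the upright, 26 mm behind the grip.

play_rows(
  plan=[
    [-1,1.69,-0.055,-0.065,0,0,1],
    [0,1.69,-0.055,-0.065,0,0,1],
    [0,1.69,-0.055,-0.065,0,0,1],
    [0,1.69,-0.055,-0.065,0,0,1],
    [0,1.69,-0.055,-0.065,0,0,1],
    [0,1.69,-0.055,-0.065,0,0,1],
    [0,1.69,-0.055,-0.065,0,0,1],
    [0,1.69,-0.055,-0.065,0,0,1],
    [0,1.69,-0.055,-0.065,0,0,1],
    [0,1.69,-0.055,-0.065,0,0,1],
    [0,1.69,-0.055,-0.065,0,0,1],
    [0,1.69,-0.055,-0.065,0,0,1],
    [0,1.69,-0.055,-0.065,0,0,1],
    [0,1.69,-0.055,-0.065,0,0,1],
    [0,1.69,-0.055,-0.065,0,0,1],
    [0,1.69,-0.055,-0.065,0,0,1],
    [0,1.69,-0.055,-0.065,0,0,1],
    [0,1.69,-0.055,-0.065,0,0,1],
    [0,1.69,-0.055,-0.065,0,0,1],
    [0,1.69,-0.055,-0.065,0,0,1],
  ],
)

```text
clock: 8.07
eef_pos: [0.4674, 0.0228, 0.0549]
tool_rot: [0.433, 0.559, -0.434, 0.558]
ft_force: [-3.5, -1.0, 3.2]
grip_width: 0.0076
```

```bash
python3 - <<'E'
from h import *
go([0.5,0.3,0.2],0)
p=camera("wrist"); save(p,"w3.png",scale=1.5)
for t in "twisted_foot s_grip s_near s_far".split():
    for d in pinpoint(t,p)[:1]: print(t,np.round(d["centre"],3),round(d["confidence"],2),np.round(pix(p,d["centre"])))
E
```

```text
pos [0.4674 0.0228 0.0549] jaw 14.4 tilt [-0.004 -0.001 -1.   ] q [ 0.05  0.34 -0.36  0.87 -0.    1.37] F [-3.5 -1.   3.2] w 0.0076 t 8.07
shift tool mm [-145.3   99.9 -260.5] turn about tool x rad 0.251 or -2.891
twisted_foot [0.458 0.048 0.007] 0.89 [249. 177.]
s_grip [0.517 0.019 0.006] 0.79 [319. 234.]
s_near [0.456 0.046 0.006] 0.19 [246. 178.]
```

View pics/w3.png

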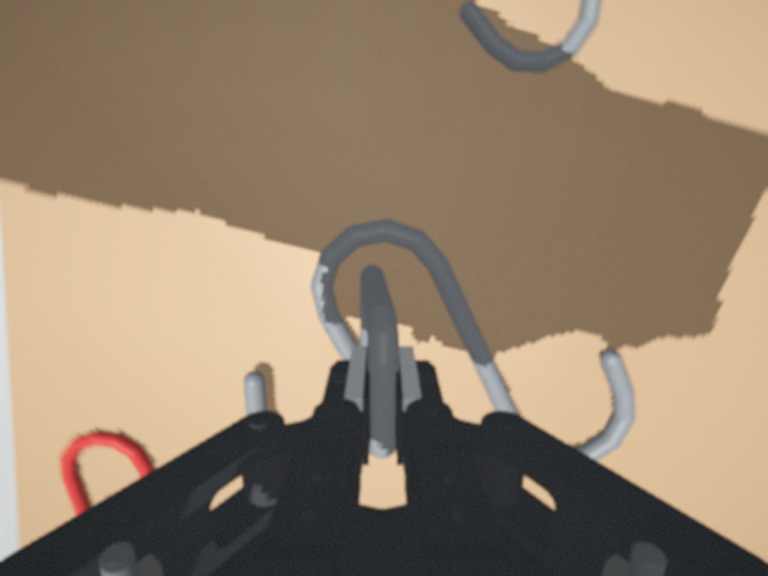

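The S-hook's mouth now opens along the hook's shank, short leg at (340,330), and nothing lies over the hook. Lifting straight up.

play_rows(
  plan=[
    [-4,0,0,0,0,0,1],
    [-6,0,0,0,0,0,1],
    [-8,0,0,0,0,0,1],
    [-10,0,0,0,0,0,1],
    [-12,0,0,0,0,0,1],
    [0,0,0,0,0,0,1],
  ],
)

```text
clock: 8.82
eef_pos: [0.4716, 0.0232, 0.0981]
tool_rot: [0.436, 0.556, -0.433, 0.559]
ft_force: [0.4, 0.4, -3.3]
grip_width: 0.008
```

```bash
python3 - <<'E'
from h import *
go([0.467,0.023,0.2],14.4)
p=camera("wrist"); save(p,"w4.png",scale=1.2)
for t in "twisted_foot s_grip s_near".split():
    for d in pinpoint(t,p)[:1]: print(t,np.round(d["centre"],3),round(d["confidence"],2),np.round(pix(p,d["centre"])))
# containers: rim points from top depth
p=camera("top"); v,u=np.mgrid[:384,:512]
T=np.linalg.inv(p["camera_from_world"]); D=p["depth"]
P=np.stack([(u-p["cx"])/p["fx"]*D,-(v-p["cy"])/p["fy"]*D,-D],-1)@T[:3,:3].T+T[:3,3]
for n,c,h in (("tub",(.517,.366),.085),("pan",(.448,-.347),.05)):
    m=(abs(P[...,2]-h)<.01)&(np.hypot(P[...,0]-c[0],P[...,1]-c[1])<.17)&(D>0)
    print(n,m.sum(),cv2.minAreaRect(P[m][:,:2].astype(np.float32)))
E
```

```text
pos [0.4716 0.0232 0.0981] jaw 14.2 tilt [ 0.006  0.    -1.   ] q [ 0.05  0.29 -0.3   0.98  0.    1.37] F [ 0.4  0.4 -3.3] w 0.008 t 8.82
shift tool mm [-101.9   -4.    -0.8] turn about tool x rad -0.004 or 3.138
twisted_foot [ 0.342 -0.153  0.003] 0.68 [ 83. 327.]
s_grip [0.519 0.016 0.005] 0.56 [304. 215.]
tub 767 ((0.5228945016860962, 0.40275174379348755), (0.26155704259872437, 0.18983741104602814), 86.03663635253906)
pan 797 ((0.44777578115463257, -0.3422988951206207), (0.24052225053310394, 0.1817459911108017), 2.8145194053649902)
```

View pics/w4.png

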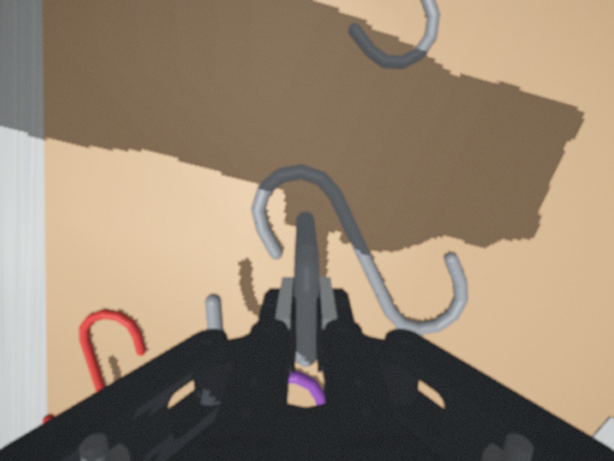

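The hook is free, and the S-hook has dropped flat on the counter. Pan centre is about (0.448,-0.343) with yaw 3°; tub centre is about (0.520,0.366). Going up, then over the tub.

play_rows(
  plan=[
    [-25,0,0,0,0,0,1],
    [-27,0,0,0,0,0,1],
    [-25,0,0,0,0,0,1],
    [-25,0,0,0,0,0,1],
    [0,10.7,-24.5,0,0,0,1],
    [0,10.7,-24.5,0,0,0,1],
    [0,10.7,-24.5,0,0,0,1],
    [0,10.7,-24.5,0,0,0,1],
    [0,10.7,-24.5,0,0,0,1],
    [0,10.7,-24.5,0,0,0,1],
    [0,10.7,-24.5,0,0,0,1],
    [0,10.7,-24.5,0,0,0,1],
    [0,10.7,-24.5,0,0,0,1],
    [0,10.7,-24.5,0,0,0,1],
    [0,10.7,-24.5,0,0,0,1],
    [0,10.7,-24.5,0,0,0,1],
    [0,10.7,-24.5,0,0,0,1],
    [0,10.7,-24.5,0,0,0,1],
    [0,0,0,0,0,0,1],
    [0,0,0,0,0,0,1],
  ],
)

```text
clock: 10.73
eef_pos: [0.5295, 0.3934, 0.1951]
tool_rot: [0.433, 0.559, -0.435, 0.558]
ft_force: [-1.0, -0.1, -2.5]
grip_width: 0.0084
```

```bash
python3 - <<'E'
from h import *
go([0.533,0.392,0.063],14.4)
p=camera("wrist"); save(p,"w5.png",scale=1.2)
for t in "twisted_foot twisted_end square_tub".split():
    for d in pinpoint(t,p)[:2]: print(t,np.round(d["centre"],3),round(d["confidence"],2),np.round(pix(p,d["centre"])*np.array(1.2)))
p=camera("top")
for t in "s_grip s_near s_far square_tub twisted_end".split():
    for d in pinpoint(t,p)[:1]: print(t,np.round(d["centre"],3),round(d["confidence"],2),np.round(pix(p,d["centre"])))
E
```

```text
pos [0.5295 0.3934 0.1951] jaw 14.3 tilt [-0.002 -0.002 -1.   ] q [ 0.64  0.59  0.43  1.42 -0.    1.96] F [-1.  -0.1 -2.5] w 0.0084 t 10.73
shift tool mm [132.    3.4   2.1] turn about tool x rad -0.001 or 3.141
twisted_foot [0.529 0.39  0.214] 0.38 [299. 329.]
twisted_foot [ 0.331  0.187 -0.001] 0.25 [ 87. 333.]
square_tub [ 0.517  0.364 -0.   ] 0.93 [286. 225.]
s_grip [0.516 0.013 0.006] 0.72 [243. 209.]
s_near [0.461 0.032 0.002] 0.72 [236. 230.]
s_far [ 0.574 -0.005  0.004] 0.61 [249. 189.]
square_tub [0.514 0.368 0.002] 0.66 [114. 214.]
twisted_end [0.519 0.31  0.147] 0.91 [119. 206.]
```

View pics/w5.png

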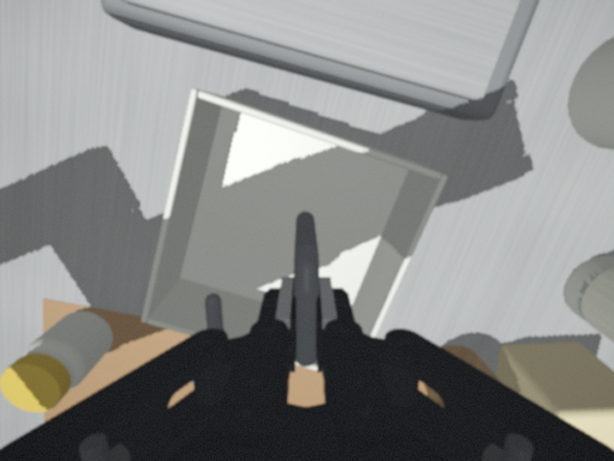

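The hook hangs within the tub's outline (upright at (305,215), crook tip at (212,300)), with the detected far end at (0.519,0.31), so it fits. Lowering and releasing with a partial opening.

play_rows(
  plan=[
    [25,0,0,0,0,0,1],
    [28,0,0,0,0,0,1],
    [25,0,0,0,0,0,1],
    [20,0,0,0,0,0,1],
    [15,0,0,0,0,0,1],
    [11,0,0,0,0,0,1],
    [6,0,0,0,0,0,1],
    [2,0,0,0,0,0,1],
    [0,0,0,0,0,0,1],
    [0,0,0,0,0,0,0.6],
    [0,0,0,0,0,0,0.3],
    [0,0,0,0,0,0,0.2],
    [0,0,0,0,0,0,0.2],
    [0,0,0,0,0,0,0.2],
  ],
)

```text
clock: 12.4
eef_pos: [0.5306, 0.3926, 0.0662]
tool_rot: [0.435, 0.558, -0.434, 0.558]
ft_force: [0.0, -0.0, -0.2]
grip_width: 0.0342
```

play_rows(
  plan=[
    [-10,0,0,0,0,0,0.2],
    [-20,0,0,0,0,0,0.2],
    [-30,0,0,0,0,0,0.2],
    [-35,0,0,0,0,0,0],
    [-35,0,0,0,0,0,-0.5],
    [0,0,0,0,0,0,-0.8],
  ],
)

```text
clock: 12.9
eef_pos: [0.5335, 0.3947, 0.2056]
tool_rot: [0.44, 0.556, -0.429, 0.559]
ft_force: [0.7, 1.0, 1.9]
grip_width: 0.0654
```

```bash
python3 - <<'E'
from h import *
p=camera("wrist")
for t in "twisted_grip twisted_foot twisted_end".split():
    for d in pinpoint(t,p)[:2]: print(t,np.round(d["centre"],3),round(d["confidence"],2))
go([0.48,0.0,0.23],30)
E
```

```text
twisted_grip [0.528 0.388 0.076] 0.92
twisted_foot [0.53  0.417 0.011] 0.6
twisted_end [0.522 0.312 0.01 ] 0.72
twisted_end [0.509 0.154 0.002] 0.69
pos [0.5298 0.392  0.195 ] jaw 14.2 tilt [-0.001 -0.001 -1.   ] q [ 0.64  0.58  0.43  1.42 -0.    1.96] F [ 0.5 -0.9  0.1] w 0.0774 t 13.1
shift tool mm [ -34.7 -144.6  367.8] turn about tool x rad -0.276 or 2.866
```

The twisted hook rests in the tub. Now above the S-hook.

play_rows(
  plan=[
    [-3.2,-5.8,28.9,0,0,0,-1],
    [-3.2,-5.8,28.9,0,0,0,-1],
    [-3.2,-5.8,28.9,0,0,0,-1],
    [-3.2,-5.8,28.9,0,0,0,-1],
    [-3.2,-5.8,28.9,0,0,0,-1],
    [-3.2,-5.8,28.9,0,0,0,-1],
    [-3.2,-5.8,28.9,0,0,0,-1],
    [-3.2,-5.8,28.9,0,0,0,-1],
    [-3.2,-5.8,28.9,0,0,0,-1],
    [-3.2,-5.8,28.9,0,0,0,-1],
    [-3.2,-5.8,28.9,0,0,0,-1],
    [-3.2,-5.8,28.9,0,0,0,-1],
    [-3.2,-5.8,28.9,0,0,0,-1],
    [-3.2,-5.8,28.9,0,0,0,-1],
    [0,0,0,-0.1,0,0,-1],
    [0,0,0,-0.1,0,0,-1],
    [0,0,0,-0.1,0,0,-1],
    [0,0,0,-0.1,0,0,-1],
    [0,0,0,-0.1,0,0,-1],
    [0,0,0,0,0,0,-1],
  ],
)

```text
clock: 14.77
eef_pos: [0.5497, -0.0199, 0.2382]
tool_rot: [0.282, 0.65, -0.283, 0.647]
ft_force: [-0.2, 0.2, -0.4]
grip_width: 0.0855
```

```bash
python3 - <<'E'
from h import *
p=camera("wrist"); save(p,"w6.png",scale=1.5)
for t in "s_grip s_near s_far".split():
    for d in pinpoint(t,p)[:1]: print(t,np.round(d["centre"],3),round(d["confidence"],2),np.round(pix(p,d["centre"])*np.array(1.5)))
go([0.517,0.014,0.003],43)
E
```

```text
s_far [ 0.572 -0.002  0.004] 0.74 [414. 243.]
pos [ 0.5504 -0.0198  0.2393] jaw 42.8 tilt [-0.002  0.    -1.   ] q [-0.04  0.34  0.16  1.39  0.    0.79] F [-0.5  0.1 -0.5] w 0.0855 t 14.97
shift tool mm [236.4  -1.3 -47.2] turn about tool x rad -0.004 or 3.137
```

View pics/w6.png

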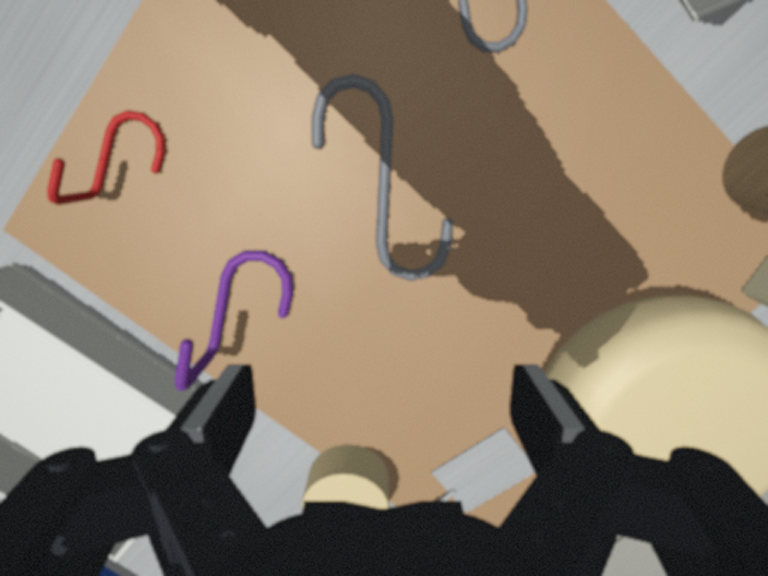

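The S-hook lies flat and free; its straight shank runs from (387,110) to (383,242).

```bash
python3 - <<'E'
from h import *
p=camera("wrist")
a=unproj(p,387/1.5,112/1.5,.005);b=unproj(p,383/1.5,242/1.5,.005); d=b-a
yaw=np.degrees(np.arctan2(d[1],d[0])); print(a,b,yaw,np.linalg.norm(d))
a=unproj(p,352/1.5,77/1.5,.005);c=unproj(p,412/1.5,276/1.5,.005); e=(a+c)/2;print(e, np.linalg.norm(c-a))
g=(unproj(p,387/1.5,112/1.5,.005)+b)/2; print(g)
u=d/np.linalg.norm(d); g=g+u*((e-g)@u); g[2]=.003; print(g)
go(g,yaw+90)
E
```

```text
[0.4832598  0.05992802 0.005     ] [ 0.55268313 -0.01984935  0.005     ] -48.96977585468722 0.10575455917307938
[0.51918427 0.01756392 0.005     ] 0.16971678029856793
[0.51797147 0.02003934 0.005     ]
[0.51971995 0.01803008 0.003     ]
pos [ 0.5505 -0.0198  0.2396] jaw 42.8 tilt [-0.001  0.    -1.   ] q [-0.04  0.34  0.16  1.39  0.    0.79] F [-0.2 -0.1  0.6] w 0.0854 t 15.02
shift tool mm [236.6   3.3 -48.5] turn about tool x rad 0.031 or -3.111
```

play_rows(
  plan=[
    [0,1,-24,0.03,0,0,-1],
    [0,2,-24,0,0,0,-0.6],
    [35,0,0,0,0,0,-0.3],
    [35,0,0,0,0,0,-0.1],
    [35,0,0,0,0,0,0],
    [35,0,0,0,0,0,0],
    [30,0,0,0,0,0,0],
    [25,0,0,0,0,0,0],
    [15,0,0,0,0,0,0],
    [12,0,0,0,0,0,0],
    [8,0,0,0,0,0,0],
    [0,0,0,0,0,0,0],
    [0,0,0,0,0,0,0],
    [0,0,0,0,0,0,0],
  ],
)

```text
clock: 16.18
eef_pos: [0.5218, 0.0179, 0.011]
tool_rot: [0.293, 0.643, -0.292, 0.644]
ft_force: [0.6, -0.6, 0.3]
grip_width: 0.0425
```

```bash
python3 - <<'E'
from h import *
go([.5197,.018,.003],41)
p=camera("wrist"); save(p,"w7.png",scale=1.2)
E
```

```text
pos [0.5218 0.0179 0.011 ] jaw 41.1 tilt [ 0.002  0.    -1.   ] q [ 0.03  0.48 -0.27  0.82  0.    0.89] F [ 0.6 -0.6  0.3] w 0.0425 t 16.18
shift tool mm [ 8.  -1.5 -1.5] turn about tool x rad 0.002 or -3.139
```

View pics/w7.png

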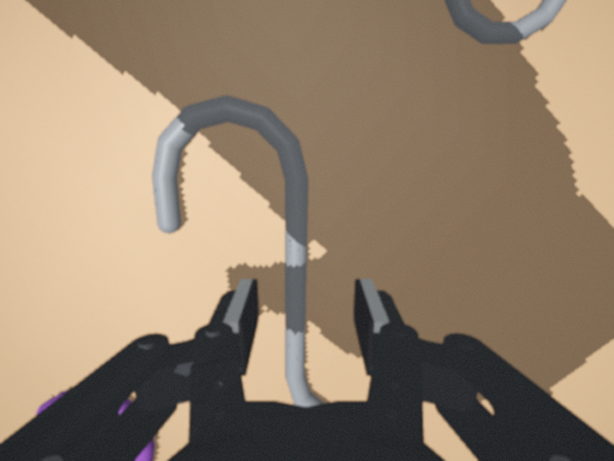

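The shank is between the fingers at x≈297 px (fingers' mid 306). Down 7 mm, close, lift a little.

play_rows(
  plan=[
    [4,0,0,0,0,0,0],
    [3,0,0,0,0,0,0.3],
    [0,0,0,0,0,0,1],
    [0,0,0,0,0,0,1],
    [0,0,0,0,0,0,1],
    [0,0,0,0,0,0,1],
    [0,0,0,0,0,0,1],
    [0,0,0,0,0,0,1],
    [0,0,0,0,0,0,1],
    [0,0,0,0,0,0,1],
  ],
)

```text
clock: 17.07
eef_pos: [0.5206, 0.0177, 0.0031]
tool_rot: [0.292, 0.644, -0.293, 0.644]
ft_force: [-3.1, -1.3, 2.3]
grip_width: 0.007
```

play_rows(
  plan=[
    [-5,0,0,0,0,0,1],
    [-10,0,0,0,0,0,1],
    [-15,0,0,0,0,0,1],
    [-20,0,0,0,0,0,1],
    [-30,0,0,0,0,0,1],
    [-30,0,0,0,0,0,1],
    [-30,0,0,0,0,0,1],
    [-10,0,0,0,0,0,1],
    [0,0,0,0,0,0,1],
  ],
)

```text
clock: 17.82
eef_pos: [0.5239, 0.018, 0.157]
tool_rot: [0.294, 0.641, -0.291, 0.646]
ft_force: [0.2, 0.5, -0.7]
grip_width: 0.0072
```

```bash
python3 - <<'E'
from h import *
go([.448,-.343,.15],93)
p=camera("wrist"); save(p,"w8.png",scale=1.2)
E
```

```text
pos [0.5239 0.018  0.157 ] jaw 41.1 tilt [ 0.009  0.001 -1.   ] q [ 0.03  0.33 -0.08  1.16  0.    0.89] F [ 0.2  0.5 -0.7] w 0.0072 t 17.82
shift tool mm [   6.2 -294.7  221.9] turn about tool x rad -0.905 or 2.237
```

View pics/w8.png

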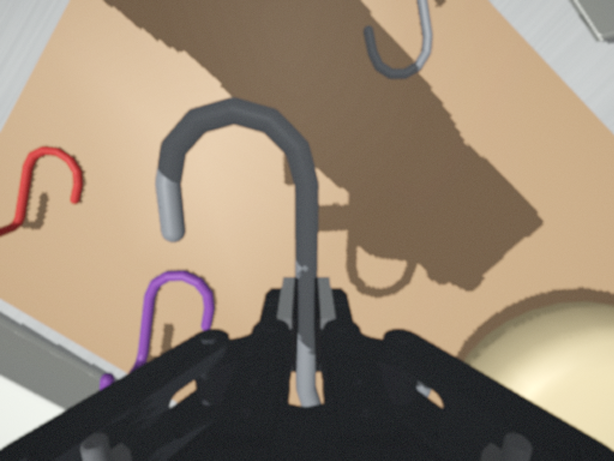

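The S-hook is held level at mid-shank. Turning it, then over to the pan.

play_rows(
  plan=[
    [0,0,0,-0.0905,0,0,1],
    [0,0,0,-0.0905,0,0,1],
    [0,0,0,-0.0905,0,0,1],
    [0,0,0,-0.0905,0,0,1],
    [0,0,0,-0.0905,0,0,1],
    [0,0,0,-0.0905,0,0,1],
    [0,0,0,-0.0905,0,0,1],
    [0,0,0,-0.0905,0,0,1],
    [0,0,0,-0.0905,0,0,1],
    [0,0,0,-0.0905,0,0,1],
    [0,0,0,0,0,0,1],
  ],
)

```text
clock: 18.78
eef_pos: [0.5193, 0.0178, 0.1505]
tool_rot: [-0.019, 0.709, 0.019, 0.705]
ft_force: [-0.2, -0.3, -1.2]
grip_width: 0.0068
```

play_rows(
  plan=[
    [0,-25.5,-6.6,0,0,0,1],
    [0,-25.5,-6.6,0,0,0,1],
    [0,-25.5,-6.6,0,0,0,1],
    [0,-25.5,-6.6,0,0,0,1],
    [0,-25.5,-6.6,0,0,0,1],
    [0,-25.5,-6.6,0,0,0,1],
    [0,-25.5,-6.6,0,0,0,1],
    [0,-25.5,-6.6,0,0,0,1],
    [0,-25.5,-6.6,0,0,0,1],
    [0,-25.5,-6.6,0,0,0,1],
    [0,-25.5,-6.6,0,0,0,1],
    [0,-25.5,-6.6,0,0,0,1],
    [0,-25.5,-6.6,0,0,0,1],
    [0,-25.5,-6.6,0,0,0,1],
    [0,0,0,0,0,0,1],
    [0,0,0,0,0,0,1],
  ],
)

```text
clock: 20.12
eef_pos: [0.446, -0.3441, 0.1511]
tool_rot: [-0.016, 0.708, 0.018, 0.706]
ft_force: [-0.1, -0.5, -2.7]
grip_width: 0.0069
```

```bash
python3 - <<'E'
from h import *
go([.448,-.343,.011],93)
p=camera("top"); save(p,"t9.png",(320,160,440,290),5)
for t in "s_grip s_near s_far long_pan".split():
    for d in pinpoint(t,p)[:1]: print(t,np.round(d["centre"],3),round(d["confidence"],2),np.round(pix(p,d["centre"])))
E
```

```text
pos [ 0.446  -0.3441  0.1511] jaw 92.7 tilt [-0.002  0.002 -1.   ] q [-0.66  0.41  0.04  1.2   0.   -0.7 ] F [-0.1 -0.5 -2.7] w 0.0069 t 20.12
shift tool mm [140.1   0.7   2.3] turn about tool x rad -0.005 or 3.137
s_grip [ 0.445 -0.343  0.148] 0.58 [391. 229.]
s_near [ 0.399 -0.377  0.153] 0.58 [407. 248.]
s_far [ 0.496 -0.313  0.15 ] 0.86 [377. 209.]
long_pan [ 0.448 -0.346 -0.   ] 0.66 [373. 231.]
```

View pics/t9.png

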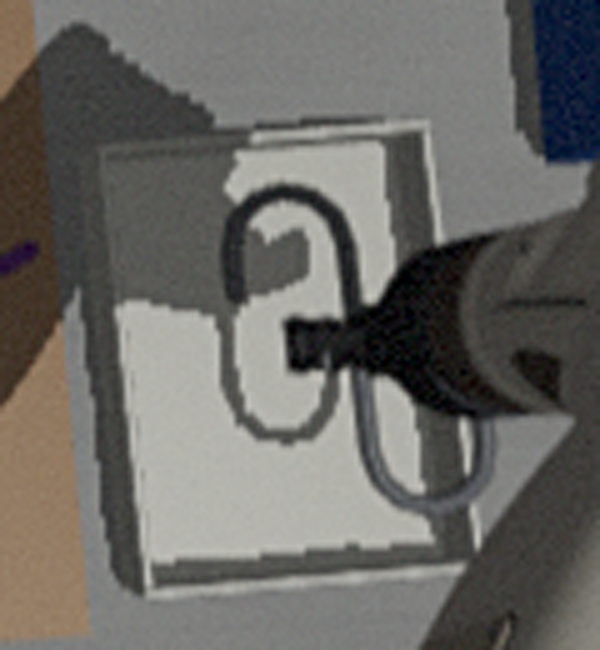

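World coordinates put the S-hook centred over the pan, with s_grip at (0.445,-0.343) and the pan at (0.448,-0.345). The sideways offset in the crop is perspective from its height. Lowering and releasing.

play_rows(
  plan=[
    [25,0,0,0,0,0,1],
    [28,0,0,0,0,0,1],
    [25,0,0,0,0,0,1],
    [20,0,0,0,0,0,1],
    [17,0,0,0,0,0,1],
    [12,0,0,0,0,0,1],
    [8,0,0,0,0,0,1],
    [4,0,0,0,0,0,1],
    [0,0,0,0,0,0,1],
    [0,0,0,0,0,0,0.6],
    [0,0,0,0,0,0,0.3],
    [0,0,0,0,0,0,0.2],
    [0,0,0,0,0,0,0.2],
    [0,0,0,0,0,0,0.2],
  ],
)

```text
clock: 21.53
eef_pos: [0.4478, -0.3439, 0.0149]
tool_rot: [-0.019, 0.706, 0.018, 0.707]
ft_force: [-0.5, 0.4, -0.6]
grip_width: 0.0337
```

play_rows(
  plan=[
    [-10,0,0,0,0,0,0.2],
    [-20,0,0,0,0,0,0.2],
    [-30,0,0,0,0,0,0.2],
    [-35,0,0,0,0,0,0],
    [-35,0,0,0,0,0,0],
    [-35,0,0,0,0,0,0],
    [-35,0,0,0,0,0,0],
    [0,30,0,0,0,0,0],
    [0,30,0,0,0,0,0],
    [0,30,0,0,0,0,0],
    [0,30,0,0,0,0,0],
    [0,30,0,0,0,0,0],
    [0,30,0,0,0,0,0],
    [0,30,0,0,0,0,0],
    [0,30,0,0,0,0,0],
    [0,0,0,0,0,0,0],
    [0,0,0,0,0,0,0],
  ],
)

```text
clock: 22.95
eef_pos: [0.4348, -0.1027, 0.2151]
tool_rot: [-0.02, 0.706, 0.019, 0.707]
ft_force: [0.9, -0.2, 0.5]
grip_width: 0.0425
```

```bash
python3 - <<'E'
from h import *
p=camera("top"); save(p,"t10.png",scale=1.5)
for t in "s_grip s_near s_far long_pan twisted_grip twisted_foot twisted_end square_tub yoghurt_jar small_cheese paper_cup".split():
    for d in pinpoint(t,p)[:3]: print(t,np.round(d["centre"],3),round(d["confidence"],2))
print(get_obs()["ft_force"],get_obs()["clock"])
E
```

```text
s_grip [ 0.446 -0.343  0.008] 0.53
s_near [ 0.4   -0.376  0.01 ] 0.53
s_far [0.527 0.417 0.01 ] 0.58
long_pan [ 0.45  -0.347 -0.   ] 0.86
twisted_grip [0.532 0.388 0.078] 0.76
twisted_grip [0.475 0.202 0.06 ] 0.76
twisted_grip [ 0.402 -0.374  0.016] 0.29
twisted_foot [0.524 0.417 0.012] 0.73
twisted_foot [0.458 0.207 0.   ] 0.46
twisted_end [ 0.336 -0.079  0.006] 0.55
twisted_end [0.519 0.314 0.008] 0.54
twisted_end [0.511 0.157 0.006] 0.52
square_tub [0.516 0.367 0.001] 0.76
yoghurt_jar [0.332 0.189 0.005] 0.81
small_cheese [ 0.696 -0.23   0.001] 0.84
paper_cup [ 0.399 -0.377  0.013] 0.72
[ 0.0249865  -0.09682493  0.57337532] 23.55
```

View pics/t10.png

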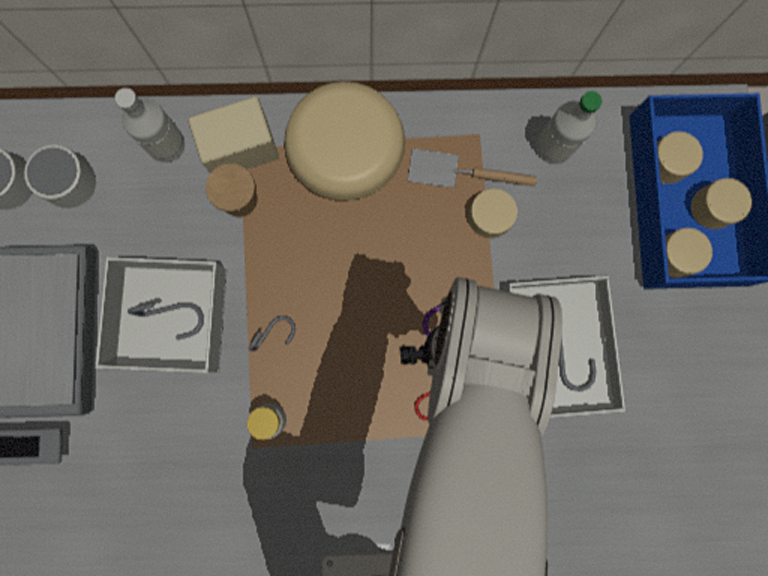

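```bash
python3 -c "
from workcell import *
print(job_done())"
```

```text
the job is handed in; nothing more can be done
None
```

The hooks are apart: the twisted hook is in the square tub and the S-hook lies flat in the long pan. I handed the job in at about 23.6 s on the robot's clock, and no verdict is reported. I gripped the twisted hook by its top arm and turned it about 74° counter-clockwise around its upright, down at the counter. Then I lifted it straight out while the S-hook stayed flat on the counter.

Last top-camera checks:
- **Twisted hook:** grip, foot and far end were all found inside the tub. The highest point, the top arm, is about 78 mm up, under the 95 mm limit.
- **S-hook:** grip and near crook were found inside the pan, about 8–10 mm up.
- **Jar, cheese, cup:** the jar and small cheese are where they were. The cup stands in place in the picture.
- **Gripper:** clear of everything, and the measured force is near zero.

Two detections in that last picture failed. The S-hook's far crook was hidden behind the arm and the network reported it in the tub. By geometry it should be near (0.50, -0.315), inside the pan. The network also misplaced the paper cup into the pan, which the picture contradicts.

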